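# Set the ruling guide on the canvas to the round-tab notch

### The arm

A 7-joint arm with a two-finger parallel gripper is mounted at the origin on the work surface. World frame = base frame: x ahead of the robot, y to its left, z up, the work surface at z = 0. Lengths are in m, angles in rad, forces in N, time in s.
With the tool pointing down it reaches from about 0.4 to 0.85 m from the base axis. Payload 10.4 kg.
Tool frame: the origin (TCP) lies at the very end of the fingers, on their centre line; the grasp point (between the pads) lies 19 mm behind it; z points along the fingers, y is the direction in which the jaws open and shut (so a half turn about z gives the same grasp; the last joint's range is limited). The gripper opens to 87 mm and grips with 3 to 60 N. Pads are 19 mm wide; open, the fingers measure 117 mm over their backs; the gripper's body (75 mm by 190 mm) begins 51 mm behind the grasp point.
Start: joints at [-1.335, 0.332, -0.065, 1.46, 0.022, 1.35, -0.088], TCP at [0.16, 0.604, 0.223] pointing down, gripper open.
Joint ranges: [-2.6, 2.6], [-0.5, 2.12], [-1.47, 1.34], [0.16, 2.42], [-1.27, 4.41], [0.06, 2.06], [-2.6, 2.6]. Speed limits (rad/s): [2.22, 2.22, 2.79, 2.79, 3.14, 3.14, 3.14].

### API

Orientations are given as a unit quaternion [x, y, z, w].
In Python, from bench import r, eyes, job gives the robot as it stands. The module is installed in compiled form; this text tells all that it offers.
- The arm moves only by the tool play_rows, never from a script. Its argument "motion" is a list of rows, each a list of 7 numbers: the shift along the tool's x, y, z as a fraction of full scale, then the turn, a rotation vector about the tool's x, y, z as a fraction of full scale, then the opening in per cent of the stroke, from 0 (shut) to 100 (fully open). A call has 1 to 5 rows; each row is the pose to reach, as a shift and turn from the pose commanded when the call began, along the tool's axes at that moment; what a row does not reach only later rows make up. Full scale, the value 1, is 0.2 m for a shift and 90 degrees for a turn. A row lasts 1/8 s, in which the tool goes at most 62.5 mm and 10.7 degrees, less where a joint would pass 70% of its speed; a pose out of reach is approached as far as the arm can. A call with a number of a shift or a turn outside -1 to 1 is refused whole. A call with a gripper value outside its range is refused whole. The fingers move at their own pace and stop on an object; "squeeze" is the grip in N (left out, the last holds). Time passes only in rows, so rows that repeat a pose let the fingers close. It gives the time, the measured TCP pose, the force and the opening at its end, in the units of the state.
- r.read_state(): the state, without advancing time (a new reading comes with each control period).
- eyes.camera(name): name is "scene" or "side" or "wrist"; returns a dict with "image" (400x640x3 uint8, red, green, blue), "mtx" (3x3 intrinsics, pixels), "dist" ([k1, k2, p1, p2, k3] as OpenCV has them; the pictures are not rectified), "R" (3x3) and "t" (3): a world point X has camera coordinates R X + t. Camera axes: x right, y down, z forward; pixel columns grow to the right and rows downward; lengths in m; the calibration is good to about 2 mm. A picture is of the moment at which its call begins. There is no depth.
- job.close_job(): hands the job in, once; it reports no verdict.
Trained networks look in a picture, given as the dict that the camera call returned (one of the last four; its "shot" number tells which), for a name from the list of things; names that differ only in an ending like _2 or _b are one class to them, and where a whole thing is asked for, a point or a joint stands for the part that bears it (a point fixed in the world has none). Each returns a list of dicts, best first, with "p" (0 to 1); they miss things now and then, are a little off and sometimes report something else, mostly with a low value. They report only what shows in the picture. A call takes as long as a camera call.
- eyes.regions_of(picture, label): "region" (400x640 bool, what is visible of it) and "xy" ([column, row] in pixels, amid what is visible of it).
- eyes.landmark_of(picture, label): "xy" ([column, row] in pixels: a listed point, or the origin of a listed thing).
The state is a dict: "time": time; "joint_positions": joint angles; "joint_vel": joint speeds; "joint_torque": joint torques, N m; "ee_pos": TCP position; "eef_rot": TCP orientation; "ft_force": force on the tool from outside, world axes, zero at the start; "torque": the same for the moment, N m; "width": finger opening in m.
Only numpy, scipy, OpenCV 4.12 (cv2) and the standard library are available. Lean on these libraries where they do the work, as an engineer would, in place of code of your own. Each camera call takes 0.05 s, during which the arm holds its last target. There are 200 camera calls.

### The job

Set the ruling guide for the next line on the canvas: with a fingertip, gently push the upright black slide along its rail to the brass plate with the round tab, until its spring catch drops into that plate's notch, leave it caught there and draw the hand clear. Only push it: do not pinch the slide between the fingers, do not lift the ruler off the canvas, and leave the jars, dish and brush where they are.

Things in the scene. Friction and masses are not known exactly. Their poses are not given: they have to be found in the camera images.
- slide (a joint): Position of the slide along its rail (m): 0 at the middle of the rail, positive towards the rail's +y end (robot's left when the rail is square to the robot), stops at -0.2 and +0.2. It moves with about 2 N of friction between the plates. Push it slowly, at some 30 mm/s: a hard shove (over 35 N) counts as rough.
- slide_catch (a point): Point fixed to the slide at its spring catch: on the rail's centre line, level with the rail's top (22 mm above the table). y along the rail, x across it to the canvas side, z up. The slide is a black upright block: 90 mm across the rail (x -30 to +60), 24 mm along it (push faces at y -12 and +12), from 10 to 63 mm above this point; its thin steel catch pin sticks up to 73 mm.
- left_face (a point): Flat push face of the slide towards +y of the rail, 90 mm wide and 50 mm high; the point is the face's centre, 15 mm to the canvas side of the rail's centre line and 57 mm above the table; y along the rail, pointing out of the face. Push here to move the slide towards -y.
- right_face (a point): The opposite push face, towards -y of the rail, same size; the point is the face's centre; y along the rail, pointing into the face. Push here to move the slide towards +y.
- round_notch (a point): Middle of the V notch of the brass plate with the ROUND tab, on the rail's centre line level with the rail's top, 22 mm above the table; y along the rail. It may be on either side of the slide. The slide is caught when slide_catch is over this point.
- round_plate: Fixed brass plate on the rail, 66 mm long; origin as round_notch. Ramps rise 7 mm to crests 7 mm either side of the notch's middle. The catch climbs a ramp at 3 to 4 N; past the crest the force dips and the slide jumps up to 7 mm into the notch; leaving it takes about 9 N. Flat round tab, 56 mm across, centred 58 mm from the rail's centre line on the robot's side.
- narrow_notch (a point): The same point of the other, wrong plate, equal in all but its tab, a flat NARROW straight strip (14 mm wide, reaching 86 mm from the rail's centre line), on the other side of the slide. Both plates lie 100 to 165 mm from the middle of the rail.
- ruler (a joint): Hinge of the wooden ruler (270 x 40 x 5 mm, with a small knob near its far end) that reaches from the slide over the canvas: 0 lying down just over the canvas, grows (rad) as it is lifted.
- guide: The fixed guide and canvas, origin on the table under the middle of the rail. The rail is 520 mm long along y, 30 mm wide in x and 22 mm high, with end blocks 34 mm high. The canvas on its wooden frame (270 x 520 mm, 18 mm high) lies from x = 35 mm to x = 305 mm. The table is at z = 0.
- water_jar: Bystander: glass jar with steel lid, 72 mm across, 100 mm high, origin under its centre. Leave it alone.
- ink_jar: Bystander: small dark ink jar, 48 mm across, 62 mm high, origin under its centre. Leave it alone.
- dish: Bystander: white dish, 130 mm across, 18 mm high, origin under its centre. Leave it alone.
- brush: Bystander: brush 190 mm long, lying on the table, its length along its x. Leave it alone.

How it is judged:
At the end, for the whole second after the job is handed in: The slide rests, with the catch dropped into the notch of the round-tab plate: its catch point within 4 mm of the notch's middle along the rail, speed under 10 mm/s, the ruler down (under 0.03 rad) (y of slide_catch in the frame of round_notch between -0.004 and 0.004 m and velocity of joint slide between -0.01 and 0.01 m/s and value of joint ruler below 0.03 rad); the robot touches nothing.
It fails at once if the slide is pinched: fingers press on both of its push faces at once (over 1 N each) (contact force between the fingers and slide_c0 above 1 N and contact force between the fingers and slide_c1 above 1 N).
It fails at once if the slide is pushed roughly (over 35 N) (contact force between the fingers and slide_c0 above 35 N or contact force between the fingers and slide_c1 above 35 N).
It fails at once if the ruler is lifted off the canvas (over 0.1 rad) (value of joint ruler above 0.1 rad).
It fails at once if a bystander is moved more than 20 mm (distance of any of water_jar, ink_jar, dish, brush from where it was at the start of the episode above 0.02 m).
It also fails if it takes over 40 s, if anything falls off the work surface, if the arm or the gripper's body presses on something with over 40 N, if the wrist force passes 120 N, or if a joint passes its speed limit or range.

## Working session

There is one attempt and no reset: what is moved stays moved. The work goes in short steps, Python scripts to look and compute and a tool call to move; the robot and the scene stay as the last step left them, time stands still between calls to the robot, and variables do not carry over. Pictures are saved under pics/ and viewed, about 8 in all and at most 12, crops included, and the job is handed in when it is done.

Besides the shell and the picture viewer there is one more tool, called after "Request:" as name([rows], argument=value, ...), one row to a line, values as JSON. play_rows: Moves the arm, as the interface text tells. Shift numbers are shares of 0.2 m and turn numbers shares of 90 degrees, none past 1 either way. Its arguments: {"type":"object","properties":{"motion":{"type":"array","items":{"type":"array","items":{"type":"number"}}},"squeeze":{"type":"number"}},"required":["motion"]}

```bash
mkdir -p pics
cat > h.py <<'E'
import numpy as np, cv2
from bench import r, eyes, job
def tri(obs):
    # obs: list of (pic, xy)
    A=[];b=[]
    for p,xy in obs:
        o,d=ray(p,xy); P=np.eye(3)-np.outer(d,d); A.append(P); b.append(P@o)
    return np.linalg.solve(sum(A),sum(b))
def ray(p,xy):
    R=np.array(p["R"]);t=np.array(p["t"])
    u=cv2.undistortPoints(np.array([[xy]],float),np.array(p["mtx"]),np.array(p["dist"]))[0,0]
    d=R.T@np.array([u[0],u[1],1.]); return -R.T@t, d/np.linalg.norm(d)
def atz(p,xy,z):
    o,d=ray(p,xy); return o+d*(z-o[2])/d[2]
def proj(p,X):
    return cv2.projectPoints(np.array([X],float),cv2.Rodrigues(np.array(p["R"]))[0],np.array(p["t"]),np.array(p["mtx"]),np.array(p["dist"]))[0][0,0]
E
python3 - <<'E'
from h import *
S=r.read_state(); print({k:np.round(v,3) for k,v in S.items()})
pics={n:eyes.camera(n) for n in("scene","side","wrist")}
for n,p in pics.items(): cv2.imwrite(f"pics/{n}0.png",p["image"][:,:,::-1])
H=dict(slide_catch=.022,left_face=.057,right_face=.057,round_notch=.022,narrow_notch=.022,guide=0,water_jar=0,ink_jar=0,dish=0,brush=0)
for l,z in H.items():
    obs=[]
    for n,p in pics.items():
        L=eyes.landmark_of(p,l)
        for q in L[:1]:
            print(l,n,round(q["p"],2),np.round(q["xy"],1),np.round(atz(p,q["xy"],z),3))
            if q["p"]>.3: obs.append((p,q["xy"]))
    if len(obs)>1: print("   tri",np.round(tri(obs),3))
E
```

```text
{'time': np.float64(0.0), 'joint_positions': array([-1.335,  0.333, -0.065,  1.461,  0.022,  1.35 , -0.089]), 'joint_vel': array([-0.   , -0.001, -0.   ,  0.   ,  0.   ,  0.001, -0.   ]), 'joint_torque': array([-0.0000e+00, -6.2325e+01,  2.5000e-02, -3.8990e+01, -6.1000e-02,
        4.0000e-02,  0.0000e+00]), 'ee_pos': array([0.16 , 0.604, 0.222]), 'eef_rot': array([ 0.129,  0.992, -0.001, -0.   ]), 'ft_force': array([-0.602,  0.435,  0.458]), 'torque': array([ 0.045,  0.113, -0.009]), 'width': np.float64(0.087)}
slide_catch scene 0.58 [276.2 170.6] [ 0.514 -0.103  0.022]
slide_catch side 0.8 [353.5 245. ] [ 0.512 -0.112  0.022]
   tri [ 0.513 -0.107  0.017]
left_face scene 0.92 [272.1 167.6] [ 0.528 -0.097  0.057]
left_face side 0.61 [355.7 228.8] [ 0.532 -0.093  0.057]
   tri [ 0.529 -0.095  0.061]
right_face scene 0.57 [269.1 164.1] [ 0.527 -0.111  0.057]
right_face side 0.74 [359.5 236.2] [ 0.524 -0.12   0.057]
   tri [ 0.526 -0.115  0.051]
round_notch scene 0.61 [258.4 148.1] [ 0.504 -0.192  0.022]
round_notch side 0.72 [364.4 264.7] [ 0.494 -0.18   0.022]
   tri [ 0.499 -0.185  0.025]
narrow_notch scene 0.8 [303.  215.5] [0.547 0.042 0.022]
narrow_notch side 0.77 [329.9 214.2] [0.529 0.02  0.022]
   tri [0.541 0.035 0.002]
guide scene 0.59 [289.4 186.5] [ 0.512 -0.054  0.   ]
guide side 0.96 [344.5 234.4] [ 0.528 -0.052  0.   ]
   tri [ 0.519 -0.054  0.008]
water_jar scene 0.67 [362.2 204.1] [0.407 0.11  0.   ]
water_jar side 0.81 [277.  219.4] [0.402 0.11  0.   ]
   tri [ 0.404  0.11  -0.002]
ink_jar side 0.91 [324.4 301.7] [ 0.356 -0.198  0.   ]
dish scene 0.97 [345.9 309.1] [0.622 0.274 0.   ]
dish side 0.64 [309.1 165.3] [0.622 0.271 0.   ]
   tri [ 0.622  0.273 -0.002]
brush scene 0.95 [235.6 101.5] [ 0.442 -0.389  0.   ]
```

Run:
```python
import cv2
for n,(x0,y0,x1,y1) in dict(scene=(180,60,420,240),side=(240,150,480,330)).items():
    im=cv2.imread(f"pics/{n}0.png"); cv2.imwrite(f"pics/{n}0c.png",cv2.resize(im[y0:y1,x0:x1],(800,600),interpolation=cv2.INTER_CUBIC))
```

```text
(no output)
```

View pics/scene0c.png

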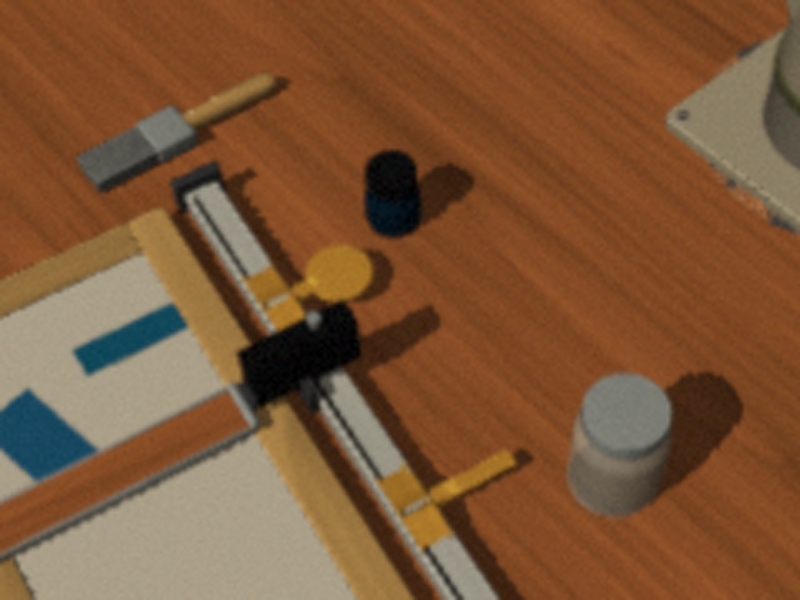

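View pics/side0c.png

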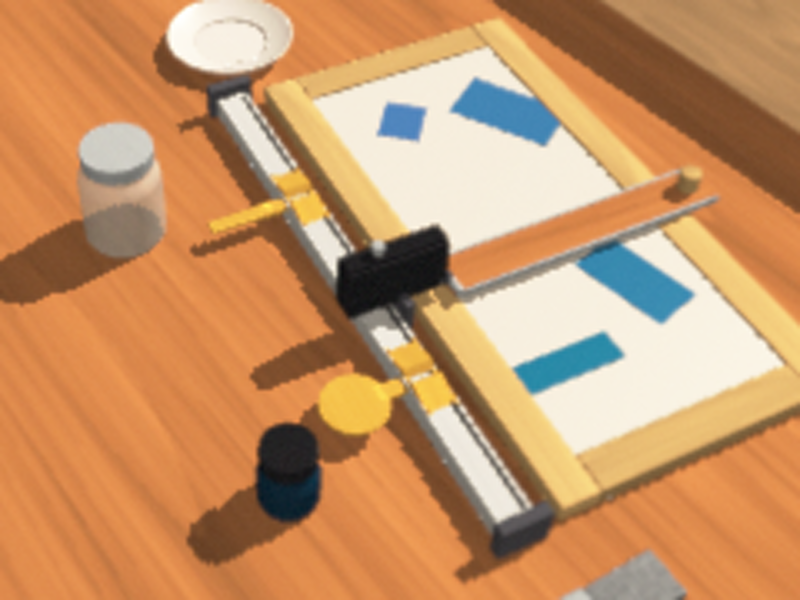

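View pics/scene0.png

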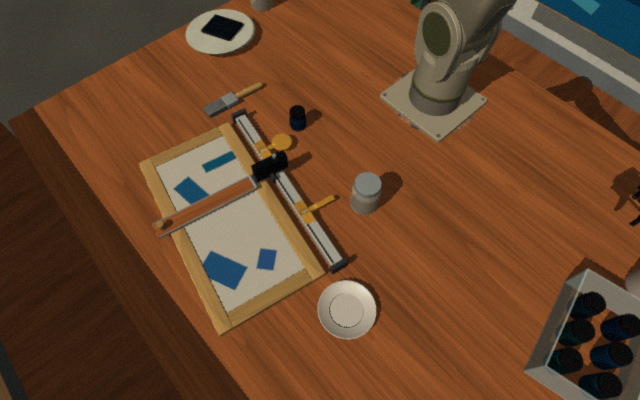

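The pictures show that the round-tab plate is on the −y side (scene ≈ (264,150), side ≈ (364,263)), with the slide between the two plates. So I have to push left_face towards −y. Next I refine the rail line from pixels picked by hand.

Run:
```python
from h import *
A=eyes.camera("scene");B=eyes.camera("side")
c=lambda x0,y0,x,y:(x0+.3*x,y0+.3*y)
P={"roundnotch":((280,300),(412,376)),"narrownotch":((418,507),(299,198)),"roundtab":((340,272),(355,405)),"pin":((314,318),(378,245)),
"blockR(-y)top":((197,178),(521,524))}
for k,(a,b) in P.items():
    a=c(180,60,*a);b=c(240,150,*b)
    print(k,np.round(tri([(A,a),(B,b)]),3),np.round(atz(A,a,.024),3),np.round(atz(B,b,.024),3))
S=r.read_state(); from scipy.spatial.transform import Rotation as Ro
print(np.round(Ro.from_quat(S["eef_rot"]).as_matrix(),3))
```

```text
roundnotch [ 0.496 -0.175  0.023] [ 0.497 -0.175  0.024] [ 0.495 -0.175  0.024]
narrownotch [0.538 0.038 0.022] [0.537 0.04  0.024] [0.539 0.035 0.024]
roundtab [ 0.443 -0.168  0.02 ] [ 0.444 -0.165  0.024] [ 0.443 -0.171  0.024]
pin [ 0.515 -0.101  0.095] [ 0.488 -0.143  0.024] [ 0.56  -0.051  0.024]
blockR(-y)top [ 0.473 -0.321  0.028] [ 0.471 -0.324  0.024] [ 0.475 -0.319  0.024]
[[-0.967  0.256  0.   ]
 [ 0.256  0.967  0.   ]
 [ 0.     0.    -1.   ]]
```

Request:
play_rows([
  [-0.18,-0.18,0,0,0,0,0],
  [-0.36,-0.36,0,0,0,0,0],
  [-0.54,-0.54,0,0,0,0,0],
  [-0.72,-0.72,0,0,0,0,0],
  [-0.89,-0.89,0,0,0,0,0],
], squeeze=10)

```text
time: 2.38
ee_pos: [0.2873, 0.385, 0.2228]
eef_rot: [0.129, 0.992, 0.0, 0.0]
ft_force: [0.7, -0.5, -0.9]
width: 0.0451
```

Request:
play_rows([
  [-0.18,-0.18,0,0,0,0,0],
  [-0.36,-0.36,0,0,0,0,0],
  [-0.54,-0.54,0,0,0,0,0],
  [-0.72,-0.72,0,0,0,0,0],
  [-0.89,-0.89,0,0,0,0,0],
])

```text
time: 3.0
ee_pos: [0.4137, 0.1673, 0.2229]
eef_rot: [0.129, 0.992, 0.0, 0.0]
ft_force: [0.5, 1.2, 0.6]
width: 0.0017
```

Request:
play_rows([
  [-0.18,-0.18,0,0,0,-0.04,0],
  [-0.36,-0.36,0,0,0,-0.04,0],
  [-0.54,-0.54,0,0,0,-0.04,0],
  [-0.72,-0.72,0,0,0,-0.04,0],
  [-0.89,-0.84,0,0,0,-0.04,0],
])

```text
time: 3.62
ee_pos: [0.5428, -0.0412, 0.223]
eef_rot: [0.098, 0.995, 0.0, 0.0]
ft_force: [-0.6, 1.4, -0.9]
width: 0.0005
```

Request:
play_rows([
  [0,0,0,0,0,0,0],
  [0,0,0,0,0,0,0],
])

```text
time: 3.88
ee_pos: [0.5418, -0.0385, 0.2223]
eef_rot: [0.098, 0.995, 0.0, -0.0]
ft_force: [0.6, -0.6, -0.4]
width: 0.0003
```

```bash
cat > look.py <<'E'
import sys
from h import *
from scipy.spatial.transform import Rotation as Ro
tag=sys.argv[1]
S=r.read_state();M=Ro.from_quat(S["eef_rot"]).as_matrix()
print(S["time"],np.round(S["ee_pos"],4),np.round(S["ft_force"],1),S["width"]);print(np.round(M,3))
pics={n:eyes.camera(n) for n in("scene","side","wrist")}
for n,p in pics.items(): cv2.imwrite(f"pics/{n}{tag}.png",p["image"][:,:,::-1])
for l,z in dict(slide_catch=.022,left_face=.057,round_notch=.022,narrow_notch=.022).items():
    obs=[]
    for n,p in pics.items():
        for q in eyes.landmark_of(p,l)[:1]:
            print(l,n,round(q["p"],2),np.round(q["xy"],1),np.round(atz(p,q["xy"],z),3))
            if q["p"]>.3: obs.append((p,q["xy"]))
    if len(obs)>1: print("   tri",np.round(tri(obs),3))
E
python3 look.py 1
```

```text
3.875 [ 0.5418 -0.0385  0.2223] [ 0.6 -0.6 -0.4] 0.0003089737191203574
[[-0.981  0.194 -0.001]
 [ 0.194  0.981  0.   ]
 [ 0.001  0.    -1.   ]]
slide_catch scene 0.66 [276.3 174.2] [ 0.52  -0.094  0.022]
slide_catch side 0.86 [352.8 243.5] [ 0.514 -0.107  0.022]
slide_catch wrist 0.56 [259.3 162.3] [ 0.514 -0.102  0.022]
   tri [ 0.517 -0.102  0.013]
left_face scene 0.72 [268.5 170.1] [ 0.539 -0.097  0.057]
left_face side 0.86 [353.8 231. ] [ 0.523 -0.096  0.057]
left_face wrist 0.88 [266.3 182.9] [ 0.531 -0.093  0.057]
   tri [ 0.532 -0.095  0.051]
round_notch scene 0.62 [260.4 149.1] [ 0.502 -0.185  0.022]
round_notch side 0.81 [365.4 265.1] [ 0.495 -0.182  0.022]
round_notch wrist 0.62 [184.3 158.9] [ 0.495 -0.18   0.022]
   tri [ 0.498 -0.183  0.02 ]
narrow_notch scene 0.85 [304.  217.7] [0.549 0.049 0.022]
narrow_notch side 0.47 [328.1 209.7] [0.535 0.038 0.022]
narrow_notch wrist 0.89 [394.3 160.3] [0.54  0.039 0.022]
   tri [0.543 0.044 0.01 ]
```

View pics/wrist1.png

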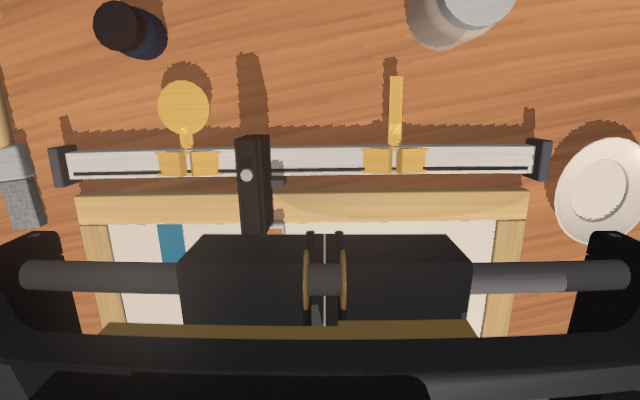

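The wrist view shows the round-tab plate's notch at (189,162), the narrow plate's notch at (395,160), the pin at (246,175), and the rail level in the frame.

Run:
```python
from h import *
W=eyes.camera("wrist");u=np.array([.194,.981,0])
n=atz(W,(189,162),.024);m=atz(W,(395,161),.024);p=atz(W,(246,175),.093)
print(n,m,p,(p-n)@u,(m-n)@u, "slide left face TCP along u:",(p@u)+.012, "now",np.array(r.read_state()["ee_pos"])@u)
```

```text
[ 0.49903427 -0.17650291  0.024     ] [0.54094554 0.03775011 0.024     ] [ 0.51463127 -0.10187822  0.093     ] 0.07623263481914877 0.21831300201835296 slide left face TCP along u: 0.011895929109680212 now 0.06686923233881761
```

Request:
play_rows([
  [0,0,0.22,0,0,0,0],
  [0,0,0.44,0,0,0,0],
  [0,0,0.66,0,0,0,0],
  [0,0,0.83,0,0,0,0],
  [0,0,0.83,0,0,0,0],
])

```text
time: 5.3
ee_pos: [0.5403, -0.0391, 0.0546]
eef_rot: [0.098, 0.995, -0.001, -0.002]
ft_force: [0.1, -0.5, 0.8]
width: 0.0006
```

Request:
play_rows([
  [0,-0.03,0,0,0,0,0],
  [0,-0.06,0,0,0,0,0],
  [0,-0.09,0,0,0,0,0],
  [0,-0.12,0,0,0,0,0],
  [0,-0.14,0,0,0,0,0],
])

```text
time: 5.92
ee_pos: [0.5366, -0.067, 0.0567]
eef_rot: [0.098, 0.995, 0.0, 0.0]
ft_force: [-0.5, -0.2, -0.0]
width: 0.0005
```

```bash
cat > st.py <<'E'
from h import *
S=r.read_state();u=np.array([.194,.981,0])
print(S["time"],np.round(S["ee_pos"],4),"along",round(S["ee_pos"]@u,4),"F",np.round(S["ft_force"],1))
W=eyes.camera("wrist");cv2.imwrite("pics/w%d.png"%(S["time"]*100),W["image"][:,:,::-1])
for l in("slide_catch","left_face"):
    for q in eyes.landmark_of(W,l)[:1]: X=atz(W,q["xy"],.022 if l=="slide_catch" else .057);print(l,round(q["p"],2),np.round(q["xy"],1),np.round(X,4),round(X@u,4))
E
python3 st.py; ls pics
```

```text
5.925 [ 0.5366 -0.067   0.0567] along 0.0384 F [-0.5 -0.2 -0. ]
slide_catch 0.66 [261.1 207.3] [ 0.5159 -0.101   0.022 ] 0.0011
scene0.png
scene0c.png
scene1.png
side0.png
side0c.png
side1.png
w592.png
wrist0.png
wrist1.png
```

Request:
play_rows([
  [0,-0.02,0,0,0,0,0],
  [0,-0.04,0,0,0,0,0],
  [0,-0.06,0,0,0,0,0],
  [0,-0.08,0,0,0,0,0],
  [0,-0.1,0,0,0,0,0],
])

```text
time: 6.7
ee_pos: [0.5328, -0.086, 0.0565]
eef_rot: [0.098, 0.995, 0.0, 0.0]
ft_force: [0.4, 1.0, -0.3]
width: 0.0004
```

```bash
python3 st.py
```

```text
6.7 [ 0.5328 -0.086   0.0565] along 0.019 F [ 0.4  1.  -0.3]
```

View pics/w670.png

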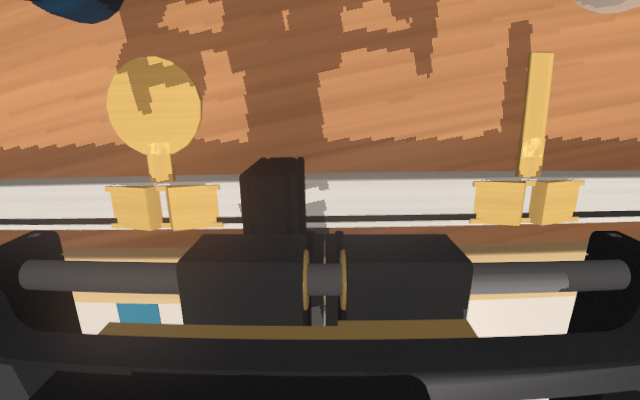

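The slide's left-face top edge is at column ≈304, right beside the fingertips at ≈305–345. It is at or near contact, so I go on slowly.

Request:
play_rows([
  [0,-0.018,0,0,0,0,0],
  [0,-0.036,0,0,0,0,0],
  [0,-0.054,0,0,0,0,0],
  [0,-0.072,0,0,0,0,0],
  [0,-0.09,0,0,0,0,0],
])

```text
time: 7.48
ee_pos: [0.5292, -0.104, 0.0565]
eef_rot: [0.098, 0.995, 0.0, 0.0]
ft_force: [0.4, 1.0, -0.1]
width: 0.0003
```

Run:
```python
from h import *
u=np.array([.194,.981,0])
S=r.read_state();print(S["ee_pos"]@u,S["ft_force"])
pp=[eyes.camera(n) for n in("scene","side")]
o=[]
for p in pp:
    for q in eyes.landmark_of(p,"slide_catch")[:1]: o.append((p,q["xy"]));print(q["p"],atz(p,q["xy"],.022)@u)
```

```text
0.0006428649581937257 [ 0.35516618  0.95836852 -0.08676312]
0.81 -0.013586175567825015
0.81 -0.031255294631548886
```

Request:
play_rows([
  [0,-0.018,0,0,0,0,0],
  [0,-0.036,0,0,0,0,0],
  [0,-0.054,0,0,0,0,0],
  [0,-0.072,0,0,0,0,0],
  [0,-0.09,0,0,0,0,0],
])

```text
time: 8.3
ee_pos: [0.5257, -0.1217, 0.0565]
eef_rot: [0.098, 0.995, 0.0, 0.0]
ft_force: [0.5, 1.3, -0.2]
width: 0.0009
```

Request:
play_rows([
  [0,-0.018,0,0,0,0,0],
  [0,-0.036,0,0,0,0,0],
  [0,-0.05,0,0,0,0,0],
])

```text
time: 8.68
ee_pos: [0.5239, -0.1312, 0.0565]
eef_rot: [0.098, 0.995, 0.0, 0.0]
ft_force: [2.2, 3.4, -1.0]
width: 0.0003
```

```bash
python3 st.py
```

```text
8.675 [ 0.5239 -0.1312  0.0565] along -0.027 F [ 2.2  3.4 -1. ]
```

Request:
play_rows([
  [0,-0.013,0,0,0,0,0],
  [0,-0.026,0,0,0,0,0],
  [0,-0.04,0,0,0,0,0],
])

```text
time: 9.2
ee_pos: [0.5223, -0.139, 0.0566]
eef_rot: [0.098, 0.995, 0.0, 0.0]
ft_force: [1.9, 2.6, 0.5]
width: 0.0007
```

Request:
play_rows([
  [0,-0.01,0,0,0,0,0],
  [0,-0.02,0,0,0,0,0],
])

```text
time: 9.45
ee_pos: [0.5216, -0.143, 0.0566]
eef_rot: [0.098, 0.995, 0.0, 0.0]
ft_force: [2.0, 2.8, 0.7]
width: 0.0006
```

```bash
python3 st.py; cp pics/w$(ls pics|grep '^w[0-9]'|tr -d 'w.png'|sort -n|tail -1).png pics/last.png
```

```text
9.45 [ 0.5216 -0.143   0.0566] along -0.0391 F [2.  2.8 0.7]
```

View pics/last.png

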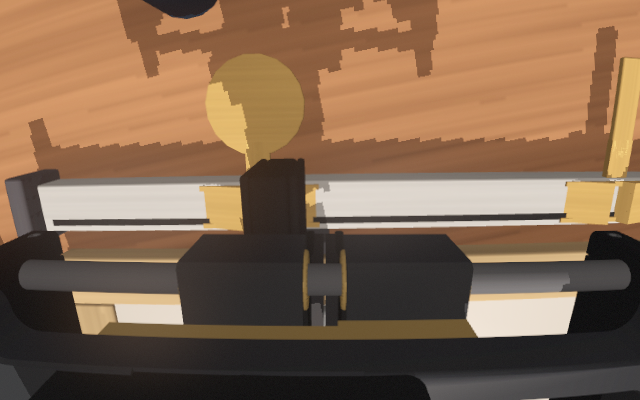

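The slide now stands over the plate (columns 245–305), close to the crest, and the push force is steady at about 3.4 N. I continue in 1 mm rows and watch for the drop.

Request:
play_rows([
  [0,-0.005,0,0,0,0,0],
  [0,-0.01,0,0,0,0,0],
])

```text
time: 9.85
ee_pos: [0.5211, -0.1448, 0.0565]
eef_rot: [0.098, 0.995, 0.0, 0.0]
ft_force: [2.3, 2.8, 0.2]
width: 0.0006
```

Request:
play_rows([
  [0,-0.005,0,0,0,0,0],
  [0,-0.01,0,0,0,0,0],
])

```text
time: 10.1
ee_pos: [0.5207, -0.1469, 0.0566]
eef_rot: [0.098, 0.995, 0.0, 0.0]
ft_force: [2.8, 3.6, 0.9]
width: 0.0001
```

```bash
python3 st.py
```

```text
10.1 [ 0.5207 -0.1469  0.0566] along -0.0431 F [2.8 3.6 0.9]
```

Request:
play_rows([
  [0,-0.005,0,0,0,0,0],
  [0,-0.005,0,0,0,0,0],
])

```text
time: 10.5
ee_pos: [0.5205, -0.148, 0.0566]
eef_rot: [0.098, 0.995, -0.0, 0.0]
ft_force: [2.3, 2.5, 1.0]
width: 0.0004
```

Request:
play_rows([
  [0,-0.005,0,0,0,0,0],
  [0,-0.005,0,0,0,0,0],
])

```text
time: 10.75
ee_pos: [0.5203, -0.1489, 0.0565]
eef_rot: [0.098, 0.995, -0.0, 0.0]
ft_force: [2.2, 2.3, 1.3]
width: 0.0006
```

```bash
python3 st.py
```

```text
10.75 [ 0.5203 -0.1489  0.0565] along -0.0452 F [2.2 2.3 1.3]
```

Request:
play_rows([
  [0,-0.005,0,0,0,0,0],
  [0,-0.005,0,0,0,0,0],
])

```text
time: 11.15
ee_pos: [0.52, -0.15, 0.0565]
eef_rot: [0.098, 0.995, -0.0, 0.0]
ft_force: [1.7, 2.6, 0.9]
width: 0.0006
```

```bash
python3 st.py; cp pics/w$(ls pics|grep '^w[0-9]'|tr -d 'w.png'|sort -n|tail -1).png pics/last2.png
```

```text
11.15 [ 0.52   -0.15    0.0565] along -0.0462 F [1.7 2.6 0.9]
```

View pics/last2.png

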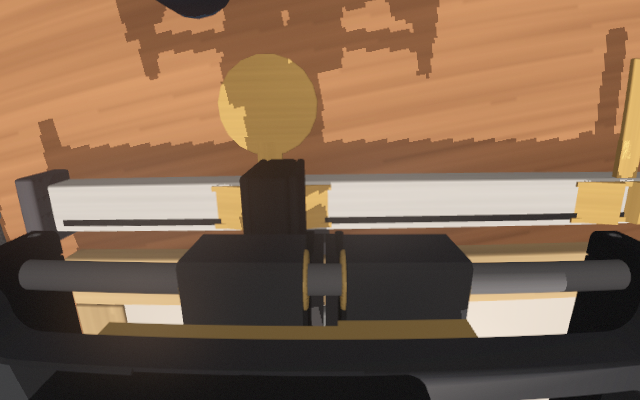

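It is still in contact: the face edge is at column 304, touching the finger, and it has not jumped yet. I continue in 1 mm steps.

Request:
play_rows([
  [0,-0.005,0,0,0,0,0],
  [0,-0.005,0,0,0,0,0],
])

```text
time: 11.55
ee_pos: [0.5195, -0.1512, 0.0564]
eef_rot: [0.098, 0.995, -0.0, -0.0]
ft_force: [1.6, 0.9, 0.3]
width: 0.0004
```

Request:
play_rows([
  [0,-0.005,0,0,0,0,0],
  [0,-0.005,0,0,0,0,0],
])

```text
time: 11.8
ee_pos: [0.5191, -0.1523, 0.0563]
eef_rot: [0.098, 0.995, -0.0, -0.0]
ft_force: [0.3, -0.3, -0.1]
width: 0.0004
```

```bash
python3 st.py
```

```text
11.8 [ 0.5191 -0.1523  0.0563] along -0.0487 F [ 0.3 -0.3 -0.1]
```

The force fell to zero, so the catch has probably dropped. I draw back along +y, then go up, and look.

Request:
play_rows([
  [0,0.05,0,0,0,0,0],
  [0,0.12,0,0,0,0,0],
  [0,0.2,0,0,0,0,0],
  [0,0.28,0,0,0,0,0],
  [0,0.28,0,0,0,0,0],
])

```text
time: 12.58
ee_pos: [0.531, -0.0948, 0.0564]
eef_rot: [0.096, 0.995, 0.0, -0.0]
ft_force: [-0.2, -0.9, -0.3]
width: 0.0006
```

Request:
play_rows([
  [0,0,-0.2,0,0,0,0],
  [0,0,-0.4,0,0,0,0],
  [0,0,-0.6,0,0,0,0],
  [0,0,-0.8,0,0,0,0],
  [0,0,-0.8,0,0,0,0],
])

```text
time: 13.2
ee_pos: [0.532, -0.0978, 0.2194]
eef_rot: [0.098, 0.995, 0.0, 0.003]
ft_force: [0.9, -0.3, -0.2]
width: 0.0003
```

```bash
python3 look.py 2
python3 - <<'E'
import cv2
im=cv2.imread("pics/wrist2.png");cv2.imwrite("pics/wrist2c.png",cv2.resize(im[80:260,100:400],(800,480),interpolation=cv2.INTER_CUBIC))
E
```

```text
13.2 [ 0.532  -0.0978  0.2194] [ 0.9 -0.3 -0.2] 0.00032197271602993046
[[-0.981  0.196  0.005]
 [ 0.196  0.981  0.   ]
 [-0.005  0.001 -1.   ]]
slide_catch scene 0.65 [261.6 152.9] [ 0.507 -0.173  0.022]
slide_catch side 0.59 [366.2 264.1] [ 0.499 -0.181  0.022]
slide_catch wrist 0.87 [242.5 164.2] [ 0.501 -0.178  0.022]
   tri [ 0.503 -0.178  0.015]
left_face scene 0.69 [258.2 147.1] [ 0.515 -0.171  0.057]
left_face side 0.9 [368.6 248.2] [ 0.517 -0.165  0.057]
left_face wrist 0.64 [247.8 187. ] [ 0.519 -0.169  0.057]
   tri [ 0.516 -0.168  0.061]
round_notch scene 0.84 [259.  149.9] [ 0.506 -0.186  0.022]
round_notch side 0.56 [365.  263.2] [ 0.498 -0.177  0.022]
round_notch wrist 0.58 [243.5 161.7] [ 0.498 -0.176  0.022]
   tri [ 0.501 -0.179  0.023]
narrow_notch scene 0.86 [305.2 217.1] [0.546 0.049 0.022]
narrow_notch side 0.61 [329.9 212.4] [0.533 0.026 0.022]
narrow_notch wrist 0.88 [453.4 163. ] [0.542 0.039 0.022]
   tri [0.544 0.043 0.006]
```

View pics/wrist2c.png

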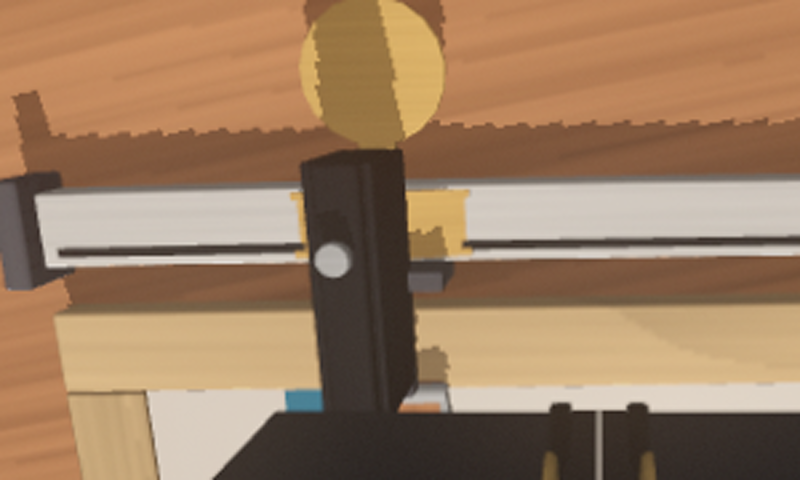

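Run:
```python
from h import *
W=eyes.camera("wrist");u=np.array([.194,.981,0])
f=lambda x,y,z:atz(W,(100+x*.375,80+y*.375),z)@u
print("pin",f(333,260,.093),"pin.095",f(333,260,.095),"plate ends",f(292,197,.022),f(470,193,.022),f(296,257,.022),f(466,252,.022))
A=eyes.camera("scene");B=eyes.camera("side")
for n,p in(("sc",A),("sd",B)):
    cv2.imwrite(f"pics/{n}.png",p["image"])
a=cv2.imread("pics/sc.png")[120:180,230:310];b=cv2.imread("pics/sd.png")[220:280,330:410]
cv2.imwrite("pics/pair.png",cv2.resize(np.hstack([a,b])[:,:,::-1],(800,300),interpolation=cv2.INTER_CUBIC))
```

```text
pin -0.07588992500767548 pin.095 -0.07530426013499242 plate ends -0.11110349802985439 -0.04120014950557048 -0.11147050858316189 -0.043593766896844355
```

View pics/pair.png

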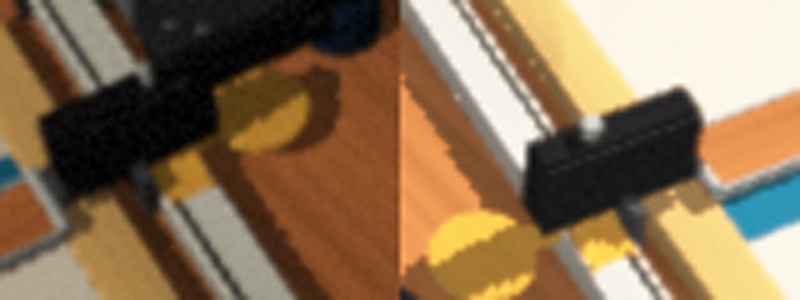

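The pin is within about 1 mm of the notch's middle (−75.7 against −76.3 mm along the rail), the ruler is down, and the hand is well clear. I'm handing the job in.

```bash
python3 -c "
from bench import job; print(job.close_job())"
```

```text
the job is handed in; nothing more can be done
None
```

I pushed the slide by its left face with the closed fingertips, towards −y, into the notch of the round-tab plate. Then I drew the hand back and up to about 0.22 m and handed the job in; it gave no verdict.

- **Push:** The force read about 1 N while sliding and 3–4.6 N on the ramp. It then fell to zero at the crest as the catch dropped in. These are the readings at the end of each move, not a continuous record.
- **Catch position:** The last wrist view put the pin at −75.7 mm along the rail, against −76.3 mm for the notch and about −76.8 mm for the middle of the plate. That is about 1 mm off, inside the 4 mm limit.
- **Ruler and bystanders:** The ruler looked down in the last pictures. I never touched the jars, dish or brush, but I did not measure their positions again at the end.
- **Disagreement:** The networks' single-view positions in the scene and side pictures differed from each other by about 1–2 cm. I relied on the wrist view and on points I picked by hand instead.

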